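# Open the battery charging dock on the bike bench

## Robot

A 6-joint arm with a two-finger parallel gripper is mounted at the origin on the work surface. World frame = base frame: x ahead of the robot, y to its left, z up, the work surface at z = 0. Lengths are in m, angles in degrees, forces in N, time in s.
With the tool pointing down it reaches from about 0.25 to 0.725 m from the base axis. Payload 9.7 kg.
Tool frame: the origin (TCP) lies at the very end of the fingers, on their centre line; the grasp point (between the pads) lies 19 mm behind it; z points along the fingers, x is the direction in which the jaws open and shut, and the axes are right-handed (so a half turn about z gives the same grasp; the last joint's range is limited). The gripper opens to 85 mm and grips with 20 to 120 N. Pads are 22 mm wide; open, the fingers measure 114 mm over their backs; the gripper's body (76 mm by 85 mm) begins 54 mm behind the grasp point. The pads swing forward as they close: fully open they stand 13 mm farther back than shut.
Start: joints at [-72.307, 4.979, 10.078, 95.1, 0, 90], TCP at [0.167, -0.524, 0.231] pointing down, gripper open.
Joint ranges: [-179.16, 179.16], [-48.56, 103.87], [-65.8, 70.77], [-126.05, 130.52], [-82.76, 87.17], [-180, 180]. Speed limits (degrees/s): [127.2, 127.2, 147.25, 180, 180, 180].

## Interface

Orientations are given as a 3x3 rotation matrix whose columns are the frame's x, y, z axes.
In Python, from plant import r gives the robot as it stands. The module is installed in compiled form; this text tells all that it offers.
- The arm moves only by the shell command python3 -m creep 'ROWS' [OPENING] [FORCE]. ROWS is JSON, a list of rows, each a list of 4 numbers: the shift along the tool's x, y, z in cm, then the turn about the tool's z in rad. In form: [[x, y, z, yaw], ...]. A call has 1 to 5 rows; each row shifts and turns the commanded pose from where the row before left it, along the tool's axes as they then stand; what a row does not reach is not made up. A row lasts 1/8 s, in which the tool goes at most 62.5 mm and 10.7 degrees, less where a joint would pass 70% of its speed; a pose out of reach is approached as far as the arm can. A call with a gripper value outside its range is refused whole. OPENING is the opening, from 0 (shut) to 1 (fully open), set as the call begins (- or left out, the last holds). The fingers move at their own pace and stop on an object; FORCE is the grip in N (left out, the last holds). Time passes only in rows, so rows that do not move let the fingers close. It gives the time, the measured TCP pose, the force and the opening at its end, in the units of the state.
- r.sense(): the state, without advancing time (a new reading comes with each control period).
- r.grab_frame(name): name is "scene" or "top" or "wrist"; returns a dict with "frame" (480x640x3 uint8, blue, green, red), "fovy" (degrees; the focal length in pixels is half the picture's height over the tangent of half this angle, whatever the lens; pixels are square), "cx", "cy" (the principal point, pixels), "pose" (4x4, takes a point from camera to world coordinates). Camera axes: x right, y down, z forward; pixel columns grow to the right and rows downward; lengths in m; the calibration is good to about 2 mm. A picture is of the moment at which its call begins. There is no depth.
- r.hand_in(): hands the job in, once; it reports no verdict.
The state is a dict: "time": time; "qpos": joint angles; "dq": joint speeds; "effort": joint torques, N m; "tool_pos": TCP position; "ee_rot": TCP orientation; "force": force on the tool from outside, world axes, zero at the start; "torque": the same for the moment, N m; "grip_width": finger opening in m.
Only numpy, scipy, OpenCV 4.12 (cv2) and the standard library are available. Lean on these libraries where they do the work, as an engineer would, in place of code of your own. Each camera call takes 0.05 s, during which the arm holds its last target. There are 200 camera calls.

## Task

The e-bike battery in the charging dock is ready: press the dock's orange release tab down with your fingertips so that the spring lifts the lid, then push the lid all the way back until it rests open against its stop by itself, and move clear. Only press and push: do not take the battery out, and leave everything else on the bench where it stands.

Things in the scene. Friction and masses are not known exactly. Their poses are not given: they have to be found in the camera images.
- dock: Charging dock fixed to the bench: black open-topped box 130 mm deep (x) by 140 mm wide (y) by 70 mm high, walls 6 mm, white lid with a blue panel, orange release tab in front. Origin at the centre of its underside, on the bench; its x axis points from the tab (front) towards the lid's hinge (back), z up. It may be turned about the vertical.
- dock_lid (a joint): Angle of the lid in rad: 0 shut (latched), about 1.05 after the spring has lifted it, pi/2 upright, 1.9 at its stop, leaning back. Above 1.05 the spring no longer helps: short of upright the lid falls back to 1.05, past upright it falls open to its stop by its own weight (0.15 kg; a push of about 1 N square to the lid at its front edge moves it; the edge then travels on an arc about the hinge, and a finger that follows this arc does not rub or jam).
- release_tab (a joint): Angle of the orange tab in rad: 0 at rest, 0.28 fully pressed. The latch lets go at about 0.15 to 0.2, which is 6 to 8 mm down at the pad's middle (fully pressed about 12 mm); it takes 2 N to start and about 5 N fully down, and springs back when let go.
- tab_pad (a point): Middle of the top face of the tab's press pad, 40 mm (dock x) by 50 mm (dock y), at rest level and 55 mm above the bench, 120 mm in front of the dock's origin and 52 mm in front of the shut lid's edge. The tab turns about a cross pin 42 mm behind this point; its hook stands up 24 to 26 mm wide at the front of the lid, top 84 mm above the bench.
- lid_edge (a point): Middle of the lid's free front edge, half way through the lid's thickness. The lid is 140 mm wide, 8 mm thick and 130 mm from hinge to this edge. Shut: 68 mm in front of the dock's origin and 74 mm above the bench. Lifted by the spring: about 3 mm in front and 187 mm above the bench; upright: 62 mm behind and 204 mm above the bench.
- lid_hinge (a point): Middle of the lid's hinge line, which runs along dock y: 62 mm behind the dock's origin, 74 mm above the bench.
- pack: Grey battery pack with a yellow stripe lying in the dock under the lid, 60 x 90 x 44 mm, loose, 0.38 kg, its top about 50 mm above the bench. Origin at the centre of its underside. Stays where it is.
- spare_pack: A second, equal battery pack, standing on the bench on the dock's left (+y) side, 60 x 90 x 44 mm, origin at the centre of its underside. Leave alone.
- bike_lamp: Black bicycle lamp standing upright on the dock's right (-y) side, 54 mm across, 97 mm high, origin at the centre of its underside. Leave alone.
- spray_can: Aluminium spray can with a green band, 58 mm across, 180 mm high, origin at the centre of its underside. Leave alone.
- tape_roll: Black roll of tape lying flat, 100 mm across, 25 mm high, origin at the centre of its underside. Leave alone.
- pedal: Black platform pedal with orange reflectors lying flat, 100 x 96 x 24 mm with a short steel axle, origin at the centre of its underside. Leave alone.
- screwdriver: Screwdriver with a blue handle lying behind the dock, 200 mm long, 26 mm thick, origin under its middle. Leave alone.
- wrench: All-steel wrench lying on the bench, 180 mm long, origin under its middle. Leave alone.

How it is judged (in metres and radians):
On the way, in this order (a step that is already met when the one before it is completed fails the run):
1. the release tab is pressed (value of joint release_tab above 0.08 rad).
2. the spring has lifted the lid part way (value of joint dock_lid above 0.8 rad).
3. the lid is pushed fully open (value of joint dock_lid above 1.75 rad), for 0.2 s.
At the end, for the whole second after the job is handed in: The lid rests open at its stop (above 1.75 of 1.9 rad) and still, the tab has sprung back (below 0.05 rad), the battery pack is within 15 mm of where it lay in the dock and every other loose thing within 30 mm of where it stood (value of joint dock_lid above 1.75 rad and velocity of joint dock_lid between -0.1 and 0.1 rad/s and value of joint release_tab below 0.05 rad and distance of pack from where it was at the start of the episode below 0.015 m and distance of each of spare_pack, bike_lamp, spray_can, tape_roll, pedal, screwdriver, wrench from where it was at the start of the episode below 0.03 m); the robot touches nothing.
It fails at once if the battery pack in the dock is lifted, taken or shoved (moved over 15 mm) (distance of pack from where it was at the start of the episode above 0.015 m).
It fails at once if something else on the bench is lifted, carried or knocked aside (moved over 30 mm) (distance of any of spare_pack, bike_lamp, spray_can, tape_roll, pedal, screwdriver, wrench from where it was at the start of the episode above 0.03 m).
It also fails if it takes over 35 s, if anything falls off the work surface, if the arm or the gripper's body presses on something with over 40 N, if the wrist force passes 120 N, or if a joint passes its speed limit or range.

## Working session

There is one attempt and no reset: what is moved stays moved. The work goes in short steps, Python scripts to look and compute and a shell command to move; the robot and the scene stay as the last step left them, time stands still between calls to the robot, and variables do not carry over. Pictures are saved under pics/ and viewed, about 8 in all and at most 12, crops included, and the job is handed in when it is done.

```bash
mkdir -p pics
cat > h.py <<'E'
import numpy as np, cv2
from plant import r
def snap(n,f):
    d=r.grab_frame(n); cv2.imwrite(f'pics/{f}.png',d['frame'])
    np.savez(f'pics/{f}.npz',pose=d['pose'],k=[240/np.tan(np.radians(d['fovy'])/2),d['cx'],d['cy']]); return d
def ray(f,u,v,z):
    a=np.load(f'pics/{f}.npz'); fl,cx,cy=a['k']; P=np.array(a['pose'])
    d=P[:3,:3]@np.array([(u-cx)/fl,(v-cy)/fl,1]); return P[:3,3]+d*(z-P[2,3])/d[2]
def proj(f,p):
    a=np.load(f'pics/{f}.npz'); fl,cx,cy=a['k']; P=np.array(a['pose'])
    c=P[:3,:3].T@(np.array(p)-P[:3,3]); return fl*c[:2]/c[2]+[cx,cy]
E
python3 - <<'E'
from h import *
for n in('top','scene'): d=snap(n,n+'0'); print(n,d['fovy'],np.round(d['pose'],3).tolist())
s=r.sense(); print(s['time'],s['tool_pos'],np.round(s['ee_rot'],3).tolist(),s['force'],s['grip_width'])
E
```

```text
top 53.89954711800113 [[-0.005, -0.996, 0.09, 0.473], [-1.0, 0.002, -0.025, 0.031], [0.024, -0.09, -0.996, 1.218], [0.0, 0.0, 0.0, 1.0]]
scene 48.357981236011945 [[0.344, 0.798, -0.494, 1.347], [0.939, -0.287, 0.191, -0.291], [0.011, -0.529, -0.848, 1.34], [0.0, 0.0, 0.0, 1.0]]
0.1 [ 0.16707752 -0.52379656  0.23064712] [[0.304, -0.953, -0.0], [-0.953, -0.304, 0.001], [-0.001, 0.0, -1.0]] [0.18522956 0.22816229 0.13929262] 0.08534041662437002
```

View pics/top0.png

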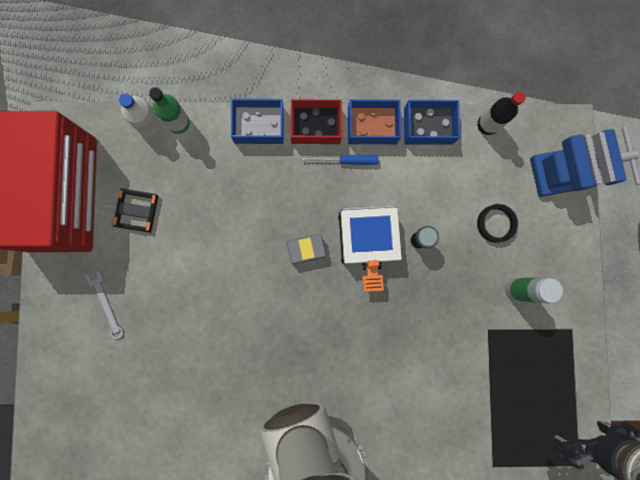

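View pics/scene0.png

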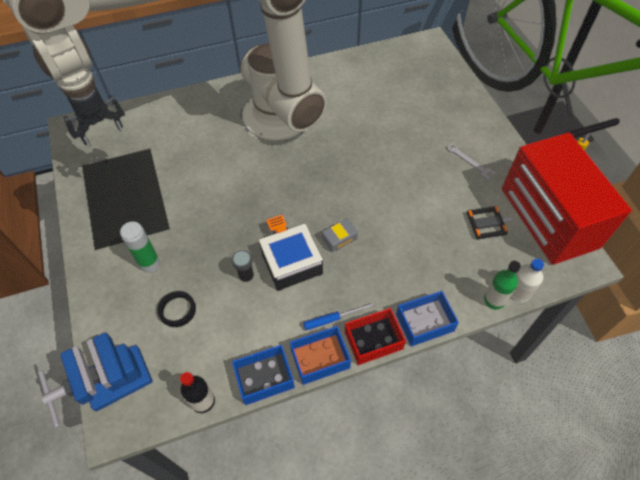

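The dock is at about (371,237) in the top view, with its tab at (373,280) facing the robot. The spare pack is at (307,249), the lamp at (425,237) and the spray can at (537,290). Next I'll enlarge the dock.

Run:
```python
from h import *
i=cv2.imread('pics/top0.png')[200:300,330:410]; cv2.imwrite('pics/c1.png',cv2.resize(i,None,fx=6,fy=6,interpolation=cv2.INTER_CUBIC))
```

```text
(no output)
```

View pics/c1.png

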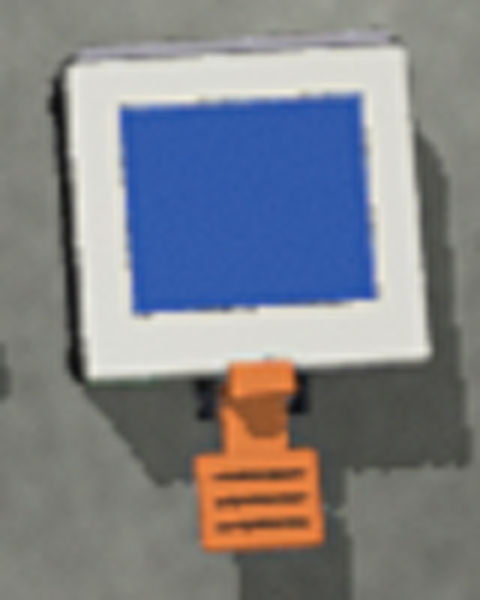

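The crop shows the lid's top corners at (68,60), (405,45), (430,357) and (88,380), and the pad's corners at (195,457), (318,450), (324,545) and (204,550).

Run:
```python
from h import *
g=lambda u,v,z:ray('top0',330+u/6-.4,200+v/6-.4,z)
bl,br,fr,fl=[g(*p,.078) for p in((68,60),(405,45),(430,357),(88,380))]
P=[g(*p,.055) for p in((195,457),(318,450),(324,545),(204,550))]
n=np.linalg.norm
print('w',n(bl-br),n(fl-fr),'d',n(bl-fl),n(br-fr))
x=(bl+br-fl-fr);y=(bl-br+fl-fr); print('yaw',np.degrees(np.arctan2(x[1],x[0])),np.degrees(np.arctan2(-y[0],y[1])))
pad=np.mean(P,0); lidc=(bl+br+fl+fr)/4
print('pad',pad,n(P[0]-P[1]),n(P[1]-P[2]),'lidc',lidc, 'front',(fl+fr)/2,'hinge',(bl+br)/2)
d=lidc-pad; print('pad->lidc',n(d[:2]),'exp .123', np.degrees(np.arctan2(d[1],d[0])))
i=lambda u,v,z:ray('top0',u,v,z)
print('spare',i(307,249,.044),'lamp',i(427,236,.097),'can',i(549,291,.18), 'driver',i(341,160,.02))
```

```text
w 0.13813781210266934 0.1390158948065127 d 0.1304601115484455 0.12777812845061473
yaw 3.1913671930794862 3.069438417313754
pad [ 0.46898574 -0.13984845  0.055     ] 0.05082274436891303 0.03888933604776921 lidc [ 0.5865932  -0.13332705  0.078     ] front [ 0.52213414 -0.13692113  0.078     ] hinge [ 0.65105226 -0.12973298  0.078     ]
pad->lidc 0.11778812915268293 exp .123 3.173833330897404
spare [0.55413225 0.0222322  0.044     ] lamp [ 0.58089816 -0.26560879  0.097     ] can [ 0.44995871 -0.51224625  0.18      ] driver [ 0.78676533 -0.06681017  0.02      ]
```

The sizes agree with the sheet: lid 139 × 129 mm, pad 51 × 39 mm, yaw 3.1°. The pad is at about (0.467, -0.140). I'll shut the gripper, align it and move over the pad.

```bash
python3 -m creep '[[0,0,0,0.1275],[0,0,0,0.1275],[-3.6,-3.1,0,0],[-3.6,-3.1,0,0],[-3.6,-3.1,0,0]]' 0 30
python3 -m creep '[[-3.6,-3.1,0,0],[-3.6,-3.1,0,0],[-3.6,-3.1,0,0],[-3.6,-3.1,0,0],[-3.6,-3.1,0,0]]'
cat >> h.py <<'E'
O=np.array([.587,-.1335,0]); c,s_=np.cos(np.radians(3.13)),np.sin(np.radians(3.13)); RD=np.array([[c,-s_,0],[s_,c,0],[0,0,1]])
def tool(target):  # shift in cm in tool axes to reach a dock-frame point
    s=r.sense(); R=np.array(s['ee_rot']); return np.round(100*R.T@(O+RD@np.array(target)-s['tool_pos']),2)
def where():
    s=r.sense(); print(s['time'],'dock',np.round(RD.T@(s['tool_pos']-O),4),'F',np.round(s['force'],2)); print(np.round(s['ee_rot'],3).tolist())
E
python3 -c "
from h import *
where();print(tool([-.124,0,.09]))"
```

```text
time: 0.72
tool_pos: [0.2547, -0.4099, 0.2309]
ee_rot: [[0.053, -0.999, -0.0], [-0.999, -0.053, 0.001], [-0.001, 0.0, -1.0]]
force: [0.9, -1.2, -0.2]
grip_width: 0.0001
time: 1.35
tool_pos: [0.4, -0.2217, 0.2311]
ee_rot: [[0.054, -0.999, -0.0], [-0.999, -0.054, 0.0], [-0.0, 0.0, -1.0]]
force: [0.2, -0.5, 0.5]
grip_width: -0.0001
1.35 dock [-0.1916 -0.0778  0.2311] F [ 0.18 -0.54  0.48]
[[0.054, -0.999, -0.0], [-0.999, -0.054, 0.0], [-0.0, 0.0, -1.0]]
[-7.79 -6.75 14.11]
```

```bash
python3 -m creep '[[-3.9,-3.4,0,0],[-3.9,-3.35,2,0],[0,0,4,0],[0,0,4,0],[0,0,4.1,0]]' >/dev/null
python3 - <<'E'
from h import *
where(); snap('scene','s1'); snap('wrist','w1'); snap('top','t1')
a=cv2.imread('pics/s1.png')[190:300,220:350]; b=cv2.imread('pics/w1.png')
a=cv2.resize(a,(567,480),interpolation=cv2.INTER_CUBIC); b=cv2.resize(b,(227,170))
o=np.zeros((480,794,3),np.uint8); o[:,:567]=a; o[:170,567:]=b
c=cv2.imread('pics/t1.png')[200:300,330:410]; c=cv2.resize(c,(227,284)); o[180:464,567:]=c
cv2.imwrite('pics/m1.png',o)
E
```

```text
1.975 dock [-0.1248 -0.0009  0.0888] F [ 0.03 -0.74  1.09]
[[0.054, -0.999, -0.0], [-0.999, -0.054, 0.0], [-0.0, 0.0, -1.0]]
```

View pics/m1.png

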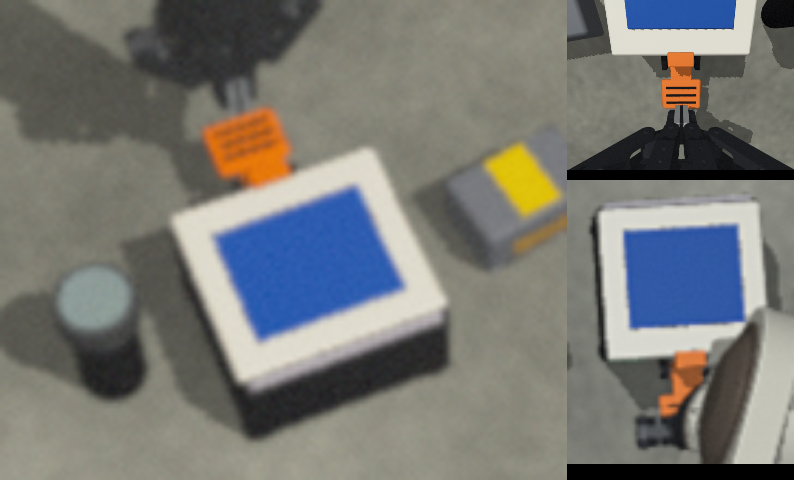

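The montage shows the shut fingertips centred on the tab in the wrist inset, with the pad centre at wrist pixel (321,262). I'll check that against the estimate and then press.

```bash
python3 -c "
from h import *
print('pad by wrist, dock',RD.T@(ray('w1',321,262,.055)-O))"
python3 -m creep '[[0,0,2,0],[0,0,1.2,0],[0,0,0.4,0],[0,0,0.4,0],[0,0,0,0]]'
```

```text
pad by wrist, dock [-0.11532094  0.00012985  0.055     ]
time: 2.75
tool_pos: [0.4626, -0.1417, 0.0507]
ee_rot: [[0.054, -0.999, 0.0], [-0.999, -0.054, -0.0], [0.0, -0.0, -1.0]]
force: [-1.6, 0.2, 1.5]
grip_width: -0.0001
```

```bash
python3 -m creep '[[0,0,0.3,0],[0,0,0.3,0],[0,0,0.1,0],[0,0,0,0],[0,0,0,0]]'; python3 -c "
from h import *
snap('wrist','w2'); i=cv2.imread('pics/w2.png');cv2.imwrite('pics/w2s.png',cv2.resize(i,(480,360)))"
```

```text
time: 3.38
tool_pos: [0.463, -0.1416, 0.0436]
ee_rot: [[0.054, -0.999, 0.001], [-0.999, -0.054, -0.0], [0.0, -0.001, -1.0]]
force: [1.3, 0.3, 5.8]
grip_width: 0.0002
```

View pics/w2s.png

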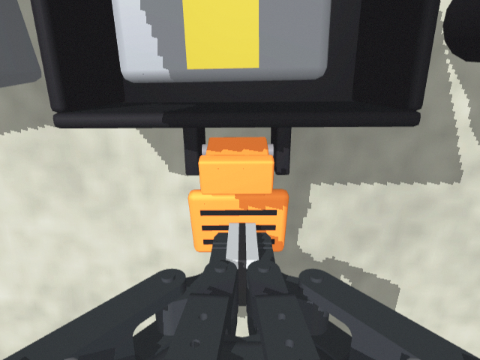

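The lid has lifted: the pack is visible in the dock, the tab is down and the force is 5.8 N. I'll rise straight up off the tab and approach the lid edge.

```bash
python3 -m creep '[[0,0,-3,0],[0,0,-4.2,0],[0,0,-4,0],[0,-4,0,0],[0,-3,0,0]]'; python3 -c "
from h import *
snap('scene','s3');where(); i=cv2.imread('pics/s3.png')[170:300,210:360];cv2.imwrite('pics/s3c.png',cv2.resize(i,(600,520),interpolation=cv2.INTER_CUBIC))
for x,z in((-.003,.187),):
  for y in(.07,-.07): p=proj('s3',O+RD@np.array([x,y,z])); print((p-[210,170])*4)"
```

```text
time: 4.05
tool_pos: [0.5333, -0.1377, 0.1552]
ee_rot: [[0.054, -0.999, -0.0], [-0.999, -0.054, 0.0], [-0.0, 0.0, -1.0]]
force: [0.3, 0.6, 0.8]
grip_width: -0.0002
4.1 dock [-0.0515 -0.0011  0.154 ] F [-4.7   1.56 -1.86]
[[0.054, -0.999, 0.0], [-0.999, -0.054, 0.0], [-0.0, -0.0, -1.0]]
[406.56368493 193.1884325 ]
[203.67931813 262.98313651]
```

View pics/s3c.png

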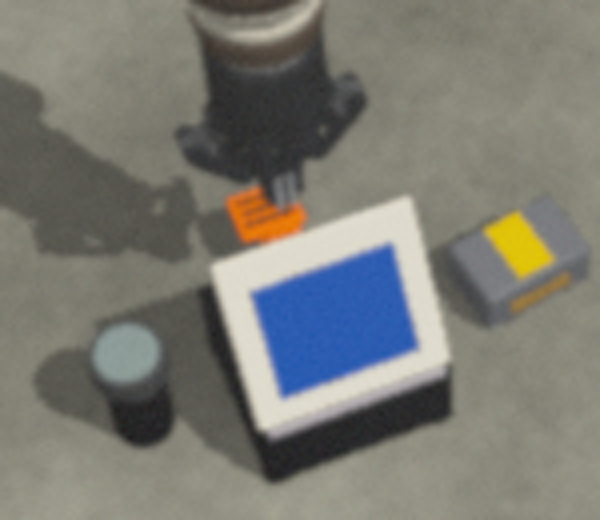

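The lid edge runs from (408,198) to (212,268), within a few pixels of the predicted positions for 1.05 rad. The finger is just in front of its middle, so I'll push along the arc.

```bash
python3 -m creep '[[0,-2,0,0],[0,-1.5,0,0],[0,-1.6,-0.7,0],[0,-1.6,-0.5,0],[0,-1.6,-0.3,0]]'
python3 -m creep '[[0,-1.4,-0.1,0],[0,-1.2,0,0],[0,-1.0,0,0],[0,-0.8,0,0],[0,0,0,0]]'; python3 -c "
from h import *
snap('scene','s4');where(); i=cv2.imread('pics/s4.png')[170:300,210:360];cv2.imwrite('pics/s4c.png',cv2.resize(i,(600,520),interpolation=cv2.INTER_CUBIC))"
```

```text
time: 4.72
tool_pos: [0.6152, -0.1332, 0.1696]
ee_rot: [[0.054, -0.999, -0.002], [-0.999, -0.054, 0.0], [-0.0, 0.002, -1.0]]
force: [-0.7, 0.7, 0.6]
grip_width: -0.0007
time: 5.35
tool_pos: [0.6595, -0.1309, 0.1709]
ee_rot: [[0.054, -0.999, -0.0], [-0.999, -0.054, 0.0], [-0.0, 0.0, -1.0]]
force: [0.3, 0.3, 0.0]
grip_width: -0.0003
5.4 dock [ 0.0723 -0.0014  0.1711] F [-0.82  0.34 -0.3 ]
[[0.054, -0.999, -0.0], [-0.999, -0.054, 0.0], [-0.0, 0.0, -1.0]]
```

View pics/s4c.png

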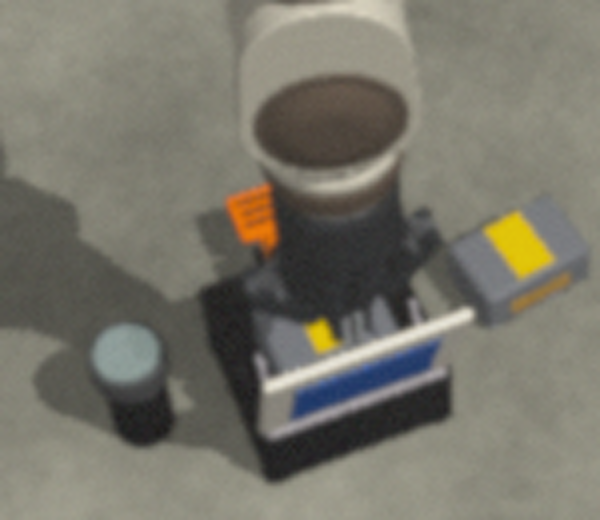

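The lid is past upright, with its edge from (265,388) to (470,315), and the fingers are free. I'll compare that with 1.9 rad before backing away.

```bash
python3 -c "
from h import *
for t in(1.6,1.75,1.9):
  print(t,[np.round((proj('s4',O+RD@np.array([.062-.13*np.cos(t),y,.074+.13*np.sin(t)]))-[210,170])*4).tolist() for y in(.07,-.07)])"
python3 -m creep '[[0,2,0,0],[0,4,-1,0],[0,6,-1,0],[0,6,-1,0],[0,6,-1,0]]'
python3 -m creep '[[0,5,-2,0],[0,0,0,0],[0,0,0,0],[0,0,0,0],[0,0,0,0]]'; python3 -c "
from h import *
snap('scene','s5');where(); i=cv2.imread('pics/s5.png')[170:300,210:360];cv2.imwrite('pics/s5c.png',cv2.resize(i,(600,520),interpolation=cv2.INTER_CUBIC))
a=cv2.imread('pics/scene0.png').astype(int);d=abs(cv2.imread('pics/s5.png').astype(int)-a).max(2)>40
for n,(u,v) in dict(can=(138,245),tape=(176,308),lamp=(243,265),spare=(340,234),driver=(338,315),pedal=(487,222),wrench=(468,160)).items(): print(n,d[v-20:v+20,u-20:u+20].mean())"
```

```text
1.6 [[446.0, 260.0], [237.0, 334.0]]
1.75 [[458.0, 286.0], [248.0, 361.0]]
1.9 [[470.0, 314.0], [259.0, 389.0]]
time: 6.02
tool_pos: [0.4173, -0.1437, 0.2117]
ee_rot: [[0.054, -0.999, 0.001], [-0.999, -0.054, -0.0], [0.0, -0.001, -1.0]]
force: [-0.4, -0.3, 1.6]
grip_width: 0.0002
time: 6.65
tool_pos: [0.3701, -0.1464, 0.2305]
ee_rot: [[0.054, -0.999, -0.001], [-0.999, -0.054, 0.001], [-0.001, 0.001, -1.0]]
force: [-0.6, 0.4, 0.3]
grip_width: -0.0001
6.7 dock [-0.2174 -0.001   0.2306] F [-0.31 -0.65  0.21]
[[0.054, -0.999, -0.001], [-0.999, -0.054, 0.001], [-0.001, 0.001, -1.0]]
can 0.0
tape 0.0
lamp 0.025
spare 0.019375
driver 0.0
pedal 0.0
wrench 0.0
```

View pics/s5c.png

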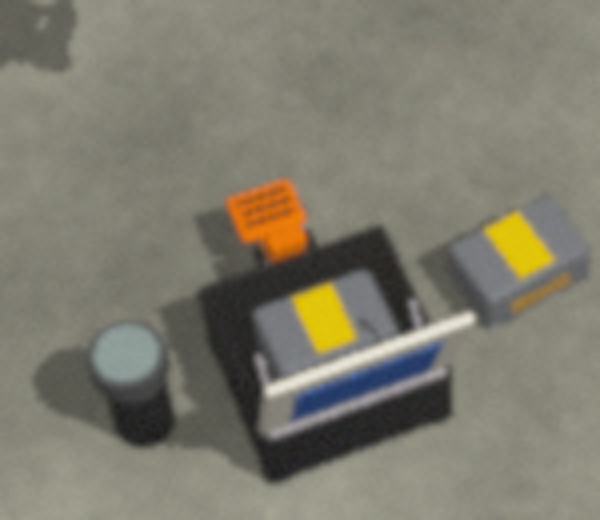

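The lid edge runs from (262,388) to (472,317), which matches 1.9 rad at the stop. The tab is back up, the pack is in place, and the robot is clear.

```bash
python3 -c "
from plant import r
print(r.hand_in())"
```

```text
the job is handed in; nothing more can be done
None
```

The lid is open against its stop, and I handed the job in at about 6.7 s; the hand-in gives no verdict. I pressed the orange tab with the shut fingertips to about 11 mm down at 5.8 N, and the spring lifted the lid. I then pushed the lid edge along its arc past upright, and backed off about 22 cm in front of the dock's centre.

**Last checks:**
- **Lid:** its edge stayed within about 3 px (enlarged crop) of the position predicted for 1.9 rad, both before and after I let go.
- **Tab:** it looks sprung back; I judged this by eye and did not measure the angle.
- **Battery pack:** it lies in the dock and looks undisturbed. Nothing touched it, but I did not measure its position.
- **Other things on the bench:** the before-and-after images show no change around the can, tape, screwdriver, pedal and wrench. About 2% of pixels changed around the lamp and spare pack, which I put down to the lid and its shadow; both look unmoved.

**One disagreement:** a rough wrist-camera reading put the pad's middle about 5 mm further back than the sheet does. The pad is 40 mm deep, so it made no difference.

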